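# Turn over the face-down blister bundle

### The arm

A 7-joint arm with a two-finger parallel gripper is mounted at the origin on the work surface. World frame = base frame: x ahead of the robot, y to its left, z up, the work surface at z = 0. Lengths are in m, angles in rad, forces in N, time in s.
With the tool pointing down it reaches from about 0.4 to 0.85 m from the base axis. Payload 4.5 kg.
Tool frame: the origin (TCP) lies on the centre line of the jaws, within the pads' length; the fingertips stand 22 mm ahead of it and the grasp point (between the pads) lies 3 mm ahead of it (env.tip_extent is the z of the fingertips in the tool frame, in m); z points along the fingers, y is the line along which they close (so a half turn about z gives the same grasp; the last joint's range is limited). The gripper opens to 85 mm and grips with 20 to 120 N. Pads are 22 mm wide; open, the fingers measure 114 mm over their backs; the gripper's body (76 mm by 85 mm) begins 54 mm behind the grasp point. The pads swing forward as they close: fully open they stand 13 mm farther back than shut.
Start: joints at [1.305, 0.689, -0.195, 1.565, 0.157, 0.902, -0.215], TCP at [0.185, -0.597, 0.253] pointing down, gripper open.
Joint ranges: [-3.01, 3.01], [-0.46, 2.08], [-1.47, 1.51], [0.13, 2.56], [-1, 4.14], [0.04, 2.09], [-2.66, 2.66]. Speed limits (rad/s): [2.57, 2.57, 3.14, 3.14, 3.14, 3.14, 3.14].

### API

Orientations are given as [roll, pitch, yaw] about the fixed x, y, z axes, in that order (R = Rz(yaw) Ry(pitch) Rx(roll)).
In Python, from workcell import env gives the robot as it stands. The module is installed in compiled form; this text tells all that it offers.
- The arm moves only by the shell command python3 -m creep 'ROWS' [FORCE]. ROWS is text: rows parted by semicolons, each of 7 numbers parted by spaces: the shift along the world's x, y, z in m, then the turn, a rotation vector about the world's x, y, z in degrees, then the opening in per cent of the stroke, from 0 (shut) to 100 (fully open). A call has 1 to 5 rows; each row shifts and turns the commanded pose from where the row before left it; what a row does not reach is not made up. A row lasts 1/8 s, in which the tool goes at most 62.5 mm and 10.7 degrees, less where a joint would pass 70% of its speed; a pose out of reach is approached as far as the arm can. A call with a gripper value outside its range is refused whole. The fingers move at their own pace and stop on an object; FORCE is the grip in N (left out, the last holds). Time passes only in rows, so rows that do not move let the fingers close. It gives the time, the measured TCP pose, the force, the opening and the grip force at its end, in the units of the state.
- env.get_state(): the state, without advancing time (a new reading comes with each control period).
- env.grab_frame(name): name is "side" or "top" or "wrist"; returns (picture, depth): 384x512x3 uint8, blue, green, red; 384x512 float32, m along the optical axis (not along the pixel's ray), 0 where there is no reading.
- env.camera_model(name): a dict with "vertical_fov" (degrees; the focal length in pixels is half the picture's height over the tangent of half this angle, whatever the lens; pixels are square), "cx", "cy" (the principal point, pixels), "k1" (the pictures are not rectified: a ray, as slopes to the right and down, at radius r is drawn at 1 + k1 r^2 times it, then the intrinsics apply), "R" (3x3) and "t" (3): a world point X has camera coordinates R X + t. Camera axes: x right, y down, z forward; pixel columns grow to the right and rows downward; lengths in m; the calibration is good to about 2 mm. A picture is of the moment at which its call begins: read the wrist's pose just before it. camera_model takes no time and is no camera call; for the wrist camera it gives the pose at the moment of the call.
- env.hand_in(): hands the job in; it is judged then, once.
Trained networks look in the newest picture that a camera, given by its name, has taken for a name from the list of things; names that differ only in an ending like _2 or _b are one class to them, and where a whole thing is asked for, a point or a joint stands for the part that bears it (a point fixed in the world has none). Each returns a list of dicts, best first, with "conf" (0 to 1); they miss things now and then, are a little off and sometimes report something else, mostly with a low value. They report only what shows in the picture. A call takes as long as a camera call. They do not tell look-alikes from the thing itself.
- env.look_for(camera, target): "box" ([left, top, right, bottom] in pixels, round what is visible of it).
The state is a dict: "clock": time; "qpos": joint angles; "qd": joint speeds; "joint_torque": joint torques, N m; "tcp_pos": TCP position; "eef_rot": TCP orientation; "contact_force": force on the tool from outside, world axes, zero at the start; "moment": the same for the moment, N m; "width": opening from 0.0 (shut) to 1.0 (fully open); "grip_force": force on a finger pad.
Only numpy, scipy, OpenCV 4.12 (cv2) and the standard library are available. Lean on these libraries where they do the work, as an engineer would, in place of code of your own. Each camera call takes 0.05 s, during which the arm holds its last target. There are 200 camera calls.

### The job

Three bundles of blister packs lean on the wide feed stand; one of them lies upside down, showing its plain foil backs instead of its tablet domes. Take that one by its upper end, turn it over and set it on the empty single checking stand so that it lies flat on the slope, foot on the lip and more or less in the middle, with its domes facing outward and up; lower it right down onto the stand before you let go. Leave the other two bundles where they are.

Things in the scene. Friction and masses are not known exactly. Their poses are not given: they have to be found in the camera images.
- bundle_turned: Upside-down bundle on the feed stand: stiff block of blister packs in a paper sleeve, 100 x 62 x 22 mm, 90 g. Origin at its middle; x along the length, to its upper end; y across; z out of the dome side (here into the slope). Foil backs at z = -11 mm, front at +7, domes up to +11 from x = -47 to +21; the upper end (x = 21 to 50) is plain, 18 mm thick: pinch it there across the thickness.
- bundle_right1: Like bundle_turned, same axes, but right way up: domes out of the slope. Stays where it is. All three lean on a fixed 270 mm wide dark steel stand, in places 85 mm apart in varying order; its section and slope are the checking stand's, so the upper 42 mm of each bundle stand free, front and back.
- bundle_right2: The other right-way-up bundle, same as bundle_right1. Stays where it is.
- check_stand: Empty dark steel stand, fixed, 100 mm wide, facing its own -x. Origin: middle of its footprint on the table, z up. Plate at 50 degrees: up the slope is (0.643, 0, 0.766), out of it (-0.766, 0, 0.643). It meets the lip (14 mm proud, square to the plate) at (-23.7, y, 22) mm and reaches 58 mm up from there. A seated bundle has its middle at (0, 0, 67.4) mm, its upper 42 mm free front and back.
Not all that is in view belongs to the job. What is shaped like the bundle_turned but purple or red is not meant. What is shaped like the check_stand but pink is not meant.

How it is judged:
By the outcome, as a careful person would: the job done as asked, in the order asked, and still so for the second after the job is handed in, with the robot touching nothing.
It also fails if it takes over 42 s, if anything falls off the work surface, if the arm or the gripper's body presses on something with over 40 N, if the wrist force passes 120 N, or if a joint passes its speed limit or range.

## Working session

There is one attempt and no reset: what is moved stays moved. The work goes in short steps, Python scripts to look and compute and a shell command to move; the robot and the scene stay as the last step left them, time stands still between calls to the robot, and variables do not carry over. Pictures are saved under pics/ and viewed, at most 10 in all, crops included, and the job is handed in when it is done.

```bash
mkdir -p pics
cat > h.py <<'E'
import numpy as np, cv2
from workcell import env
from scipy.spatial.transform import Rotation as Ro
def cloud(d,m):
    h,w=d.shape; f=h/2/np.tan(np.radians(m["vertical_fov"])/2)
    v,u=np.mgrid[:h,:w]; a=(u-m["cx"])/f; b=(v-m["cy"])/f
    x,y=a.copy(),b.copy()
    for _ in range(8):
        s=1+m["k1"]*(x*x+y*y); x,y=a/s,b/s
    P=np.stack([x*d,y*d,d],-1)
    W=(P-np.array(m["t"]))@np.array(m["R"]); W[d<=0]=np.nan
    return W
E
python3 - <<'E'
from h import *
for c in ["top","side"]:
    m=env.camera_model(c); p,d=env.grab_frame(c)
    cv2.imwrite(f"pics/{c}1.png",p); np.savez(f"{c}1.npz",d=d,W=cloud(d,m),p=p)
    for t in ["bundle_turned","bundle_right1","check_stand"]:
        print(c,t,[(np.round(r["box"]),round(r["conf"],2)) for r in env.look_for(c,t)])
s=env.get_state(); print(s["clock"],s["tcp_pos"],s["eef_rot"])
E
```

```text
top bundle_turned [(array([178., 185., 208., 213.]), 0.89), (array([190., 242., 221., 273.]), 0.77), (array([142., 245., 175., 265.]), 0.77)]
top bundle_right1 [(array([160., 164., 196., 184.]), 0.94), (array([148., 144., 180., 163.]), 0.84)]
top check_stand [(array([356., 126., 390., 162.]), 0.88), (array([294., 156., 338., 195.]), 0.58), (array([146., 141., 183., 160.]), 0.39)]
side bundle_turned [(array([241., 306., 282., 356.]), 0.97), (array([198., 248., 224., 260.]), 0.84), (array([264., 261., 310., 293.]), 0.6)]
side bundle_right1 [(array([160., 253., 186., 268.]), 0.79), (array([122., 259., 154., 267.]), 0.71)]
side check_stand [(array([218., 150., 263., 188.]), 0.84), (array([219., 112., 250., 145.]), 0.78)]
0.4 [ 0.18456014 -0.59705338  0.25321071] [-3.14139798e+00  1.82373896e-05  2.99772620e-01]
```

Run:
```python
import cv2
t=cv2.imread("pics/top1.png");s=cv2.imread("pics/side1.png")
a=cv2.resize(t[110:290,120:400],None,fx=2.8,fy=2.8,interpolation=cv2.INTER_CUBIC)
cv2.imwrite("pics/t1c.png",a)
b=cv2.resize(s[100:370,90:340],None,fx=2.2,fy=2.2,interpolation=cv2.INTER_CUBIC)
cv2.imwrite("pics/s1c.png",b)
```

```text
(no output)
```

View pics/t1c.png

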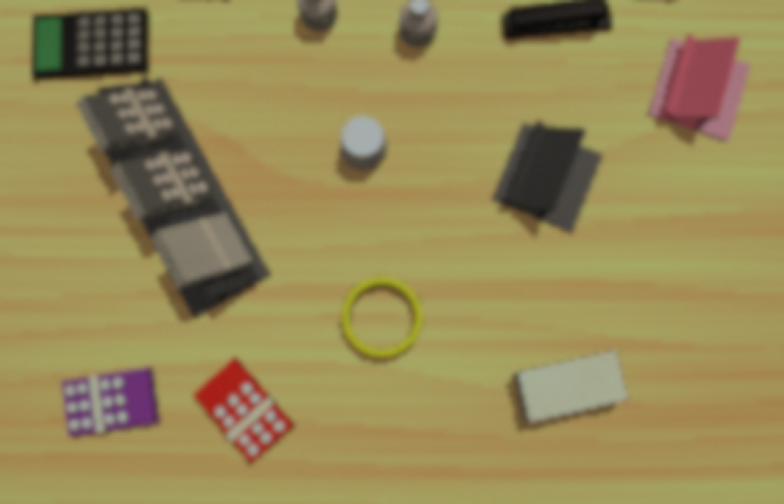

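View pics/s1c.png

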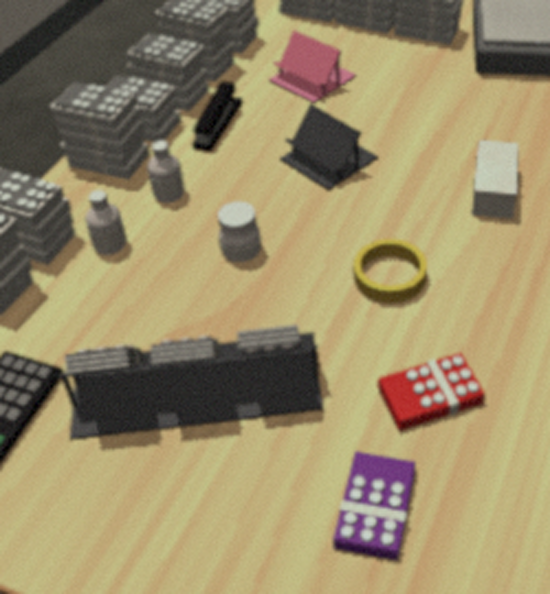

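The top view shows the foil-back bundle at the feed stand's near-right end, at about px (191,199). The dark check stand is at about (315,172) and the pink look-alike at (372,142). The side camera sees the feed stand from behind. Next I measure both stands.

Run:
```python
from h import *
for c in ["top"]:
    z=np.load(c+"1.npz"); W=z["W"]; p=z["p"]
    m=env.camera_model(c); print("cam",-np.array(m["R"]).T@m["t"], W[230,256])
    def pl(u0,v0,u1,v1,zmin):
        Q=W[v0:v1,u0:u1].reshape(-1,3); Q=Q[np.isfinite(Q).all(1)&(Q[:,2]>zmin)]; return Q
    for n,b in dict(turned=(172,182,212,222),mid=(160,160,198,188),far=(146,138,182,166),check=(292,150,340,198)).items():
        Q=pl(*b,0.015)
        # iterative plane fit on largest set
        best=None;rng=np.random.default_rng(0)
        for _ in range(300):
            A=Q[rng.choice(len(Q),3,False)]; nn=np.cross(A[1]-A[0],A[2]-A[0]); 
            if np.linalg.norm(nn)<1e-6: continue
            nn/=np.linalg.norm(nn); k=abs((Q-A[0])@nn)<.003
            if best is None or k.sum()>best.sum(): best=k
        I=Q[best]; mu=I.mean(0); n_=np.linalg.svd(I-mu)[2][2]; n_*=np.sign(n_[2])
        yaw=np.degrees(np.arctan2(-n_[1],-n_[0]))
        print(n,len(Q),best.sum(),mu.round(4),n_.round(3),"x-axis yaw",yaw.round(1),"tilt",np.degrees(np.arccos(n_[2])).round(1))
        cx=np.r_[np.cos(np.radians(yaw)),np.sin(np.radians(yaw)),0]; cy=np.r_[-cx[1],cx[0],0]
        for a,ax in (("x",cx),("y",cy),("z",np.r_[0,0,1])): print("   ",a,np.percentile(I@ax,[1,50,99]).round(4), np.percentile(Q@ax,[1,99]).round(4))
```

```text
cam [ 0.32989276 -0.02674962  1.13511678] [ 0.39846021 -0.01429721  0.00043516]
turned 912 509 [0.4907 0.175  0.0783] [ 0.394 -0.648  0.652] x-axis yaw 121.3 tilt 49.3
    x [-0.1395 -0.1036 -0.0741] [-0.1392 -0.0633]
    y [-0.5681 -0.509  -0.4784] [-0.5692 -0.4595]
    z [0.0378 0.0792 0.115 ] [0.0232 0.1143]
mid 795 413 [0.5626 0.2211 0.0779] [ 0.378 -0.649  0.66 ] x-axis yaw 120.2 tilt 48.7
    x [-0.1267 -0.0907 -0.0615] [-0.127 -0.051]
    y [-0.651  -0.5964 -0.5666] [-0.6533 -0.5508]
    z [0.0371 0.0792 0.1117] [0.024  0.1109]
far 693 374 [0.6325 0.2631 0.0784] [ 0.358 -0.672  0.648] x-axis yaw 118.1 tilt 49.6
    x [-0.0993 -0.0644 -0.037 ] [-0.1003 -0.0248]
    y [-0.7141 -0.6819 -0.631 ] [-0.7314 -0.6312]
    z [0.0378 0.0808 0.1119] [0.0245 0.111 ]
check 551 415 [ 0.5836 -0.2004  0.0455] [0.281 0.726 0.627] x-axis yaw -111.2 tilt 51.1
    x [-0.0441 -0.0235 -0.0047] [-0.0556 -0.0038]
    y [0.5684 0.6163 0.6659] [0.5682 0.6659]
    z [0.0206 0.0456 0.0684] [0.0206 0.068 ]
```

```bash
python3 -m creep '0.02 0.03 0.02 0 0 0 50;0.035 0.04 0.015 0 0 0 50;0.035 0.04 0.015 0 0 0 50;0.035 0.04 0.015 0 0 0 50;0.035 0.04 0.015 0 0 0 50'; python3 -m creep '0.035 0.04 0.01 0 0 0 50;0.035 0.04 0.01 0 0 0 50;0.035 0.04 0.01 0 0 0 50;0.035 0.04 0.01 0 0 0 50;0.02 0.03 0.01 0 0 0 50'; python3 -m creep '0 0 0 0 0 0 50;0 0 0 0 0 0 50'
cat >> h.py <<'E'
def shot(c,n):
    m=env.camera_model(c); p,d=env.grab_frame(c); cv2.imwrite(f"pics/{n}.png",p)
    W=cloud(d,m); np.savez(n+".npz",W=W,p=p); return p,W
E
python3 - <<'E'
from h import *
p,W=shot("wrist","w1"); s=env.get_state(); print(s["tcp_pos"],s["eef_rot"],s["qpos"],s["clock"])
m=env.camera_model("wrist"); print((-np.array(m["R"]).T@m["t"]).round(3),np.array(m["R"])[2].round(3))
E
```

```text
clock: 1.02
tcp_pos: [0.3456, -0.4058, 0.334]
eef_rot: [3.141, -0.0, 0.3]
contact_force: [0.4, -0.3, 0.3]
width: 0.5
grip_force: 0.0
clock: 1.65
tcp_pos: [0.5063, -0.2145, 0.3838]
eef_rot: [-3.141, -0.001, 0.303]
contact_force: [-0.1, -0.9, 0.2]
width: 0.501
grip_force: 0.0
clock: 1.9
tcp_pos: [0.504, -0.2179, 0.3831]
eef_rot: [3.141, 0.001, 0.299]
contact_force: [-0.8, 0.4, -0.3]
width: 0.497
grip_force: 0.0
[ 0.50362673 -0.21844167  0.3829997 ] [3.14113420e+00 1.44002846e-03 2.97795288e-01] [ 0.46995755  0.45134368 -0.23143032  1.60434686  0.11378819  1.10002992
 -1.06388984] 1.95
[ 0.579 -0.193  0.503] [-0.292 -0.091 -0.952]
```

View pics/w1.png

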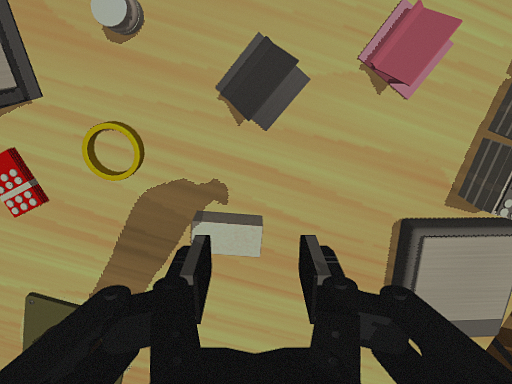

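The wrist view shows the dark check stand at about px (263,82). The pink stand is at (412,48), and the white box lies clear of both.

```bash
cat >> h.py <<'E'
def slope(Q,tilt=50,seed=0):
    # ransac of a plane inclined about 50 deg; returns inliers, normal, yaw of "x axis" (deg)
    rng=np.random.default_rng(seed); best=None
    for _ in range(800):
        A=Q[rng.choice(len(Q),3,False)]; n=np.cross(A[1]-A[0],A[2]-A[0]); l=np.linalg.norm(n)
        if l<1e-7: continue
        n/=l; n*=np.sign(n[2]) or 1
        if abs(np.degrees(np.arccos(n[2]))-tilt)>8: continue
        k=abs((Q-A[0])@n)<.002
        if best is None or k.sum()>best.sum(): best=k
    I=Q[best]; mu=I.mean(0); n=np.linalg.svd(I-mu,full_matrices=False)[2][2]; n*=np.sign(n[2])
    return I,n,np.degrees(np.arctan2(-n[1],-n[0]))
def axes(yaw):
    c,s=np.cos(np.radians(yaw)),np.sin(np.radians(yaw))
    return np.r_[.643*c,.643*s,.766],np.r_[-s,c,0],np.r_[-.766*c,-.766*s,.643]  # up, lateral, out
E
python3 - <<'E'
from h import *
W=np.load("w1.npz")["W"]; Q=W[25:140,205:320].reshape(-1,3); Q=Q[np.isfinite(Q).all(1)&(Q[:,2]>.012)]
I,n,yaw=slope(Q); print(len(Q),len(I),n.round(3),yaw)
u,l,o=axes(yaw)
for y in [yaw-3,yaw,yaw+3]:
    u,l,o=axes(y); print(y,[np.percentile(I@a,[.5,50,99.5]).round(4) for a in (u,l,o)])
# rectangle in the plane
u,l,o=axes(yaw); r=cv2.minAreaRect(np.c_[I@u,I@l].astype(np.float32)); print(r)
lat=r[0][1]; U=I@u; top=np.percentile(U,99.5); off=np.median(I@o)
V=top*u+lat*l+off*o; print("top edge mid",V,"lip corner",V-.058*u)
x=np.r_[np.cos(np.radians(yaw)),np.sin(np.radians(yaw)),0]
M=V-.058*u+.0237*x-np.r_[0,0,.022]; print("stand origin",M, "seated", M+[0,0,.0674])
E
```

```text
3123 2414 [0.298 0.695 0.654] -113.2105827614647
-116.2105827614647 [array([-0.0485, -0.0159,  0.0127]), array([0.562 , 0.6133, 0.6614]), array([0.0855, 0.0889, 0.0924])]
-113.2105827614647 [array([-0.0272,  0.0048,  0.033 ]), array([0.5652, 0.6165, 0.6644]), array([0.0616, 0.0642, 0.0671])]
-110.2105827614647 [array([-0.0073,  0.0255,  0.0546]), array([0.5669, 0.6181, 0.666 ]), array([0.036 , 0.0394, 0.0428])]
((0.0027195345610380173, 0.6148492097854614), (0.06208948418498039, 0.10040897876024246), 0.30018648505210876)
top edge mid [ 0.57611391 -0.21659974  0.06653512] lip corner [ 0.59081191 -0.18232422  0.02210712]
stand origin [ 5.81471464e-01 -2.04106001e-01  1.07115609e-04] seated [ 0.58147146 -0.204106    0.06750712]
```

```bash
python3 -m creep '0 0.03 0 0 0 0 50;0 0.05 0 0 0 0 50;0 0.055 0 0 0 0 50;0 0.055 0 0 0 0 50;0 0.055 0 0 0 0 50'; python3 -m creep '0 0.055 0 0 0 0 50;0 0.03 0 0 0 0 50;0 0 0 0 0 0 50;0 0 0 0 0 0 50'
python3 - <<'E'
from h import *
p,W=shot("wrist","w2"); s=env.get_state(); print(s["tcp_pos"],s["eef_rot"],s["qpos"],s["clock"])
E
```

```text
clock: 2.58
tcp_pos: [0.5042, 0.0276, 0.3832]
eef_rot: [3.141, 0.0, 0.296]
contact_force: [0.8, -0.9, 0.3]
width: 0.504
grip_force: 0.0
clock: 3.08
tcp_pos: [0.5047, 0.1106, 0.383]
eef_rot: [3.14, 0.001, 0.297]
contact_force: [0.3, 0.7, 0.8]
width: 0.503
grip_force: 0.0
[0.50480807 0.11032524 0.38309861] [3.14009467e+00 8.55294375e-04 2.96037927e-01] [-0.10965806  0.40509799 -0.2958024   1.69093544  0.13324852  1.06616187
 -1.72232878] 3.125
```

View pics/w2.png

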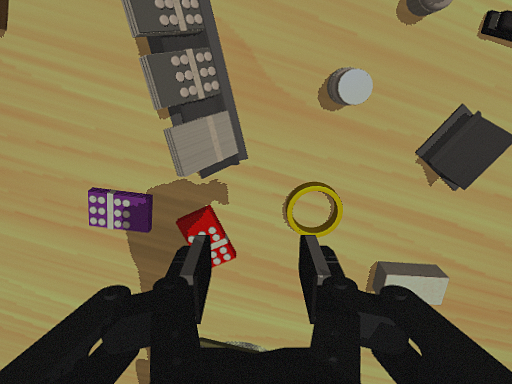

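The turned bundle shows its foil back at about px (200,143). The second bundle is at (183,77), and the first is partly cut off at the top edge. Now I fit the turned bundle's face and work out the grasp moves.

Run:
```python
from h import *
W=np.load("w2.npz")["W"]; Q=W[105:185,160:250].reshape(-1,3); Q=Q[np.isfinite(Q).all(1)&(Q[:,2]>.03)]
I,n,yaw=slope(Q); print(len(Q),len(I),n.round(3),yaw)
u,l,o=axes(yaw); r=cv2.minAreaRect(np.c_[I@u,I@l].astype(np.float32)); print(r)
pu=np.percentile(I@u,[.5,50,99.5]); pl=np.percentile(I@l,[.5,50,99.5]); print(pu,pl,np.percentile(I@o,[1,50,99]))
C=r[0][0]*u+r[0][1]*l+(np.median(I@o)-.011)*o; print("bundle mid",C)
Q2=W[48:108,140:225].reshape(-1,3); Q2=Q2[np.isfinite(Q2).all(1)&(Q2[:,2]>.03)]
I2,n2,y2=slope(Q2); print("nb yaw",y2,n2.round(3))
# frames: tool z=-u, tool y=o (feed); check: tool z=-u, tool y=-o
def tool(zz,yy): return np.c_[np.cross(yy,zz),yy,zz]
s=env.get_state(); R0=Ro.from_euler("xyz",s["eef_rot"])
yf=121.0 if abs(yaw-121)>2 else yaw
u,l,o=axes(yf); RF=Ro.from_matrix(tool(-u,o))
print("rotvec to feed",(RF*R0.inv()).as_rotvec(degrees=True).round(1), RF.as_euler("xyz").round(3))
# centre of 18mm plain part: foil -11..+7 -> z_b=-2 -> +2mm outward (o)
G=C+.044*u+.002*o; print("TCP grasp",G.round(4),"u",u.round(3),"o",o.round(3))
P=G+.07*u; print("pregrasp",P.round(4),"shift",(P-s["tcp_pos"]).round(4))
uc,lc,oc=axes(-113); RC=Ro.from_matrix(tool(-uc,-oc)); print("rotvec feed->check",(RC*RF.inv()).as_rotvec(degrees=True).round(1),RC.as_euler("xyz").round(3))
```

```text
3838 2782 [ 0.379 -0.668  0.641] 119.54969547264977
((-0.0019177421927452087, -0.5122060179710388), (0.10176952928304672, 0.06291824579238892), 0.13487039506435394)
[-0.05162412  0.00392441  0.0478961 ] [-0.54293739 -0.51291766 -0.48120683] [0.11534484 0.11702645 0.11857671]
bundle mid [0.48624473 0.18088385 0.06670602]
nb yaw 120.0040008375603 [ 0.379 -0.656  0.653]
rotvec to feed [-36.7 -15.8  12.1] [2.443 0.    0.516]
TCP grasp [0.473  0.2042 0.1017] u [-0.317  0.559  0.766] o [ 0.378 -0.666  0.643]
pregrasp [0.4508 0.2433 0.1553] shift [-0.054   0.133  -0.2278]
rotvec feed->check [ 82.3   4.7 -43.5] [-2.443 -0.    -0.401]
```

```bash
python3 -m creep '-0.01 0.025 -0.02 -7.34 -3.16 2.42 45;-0.01 0.025 -0.02 -7.34 -3.16 2.42 45;-0.01 0.03 -0.02 -7.34 -3.16 2.42 45;-0.01 0.03 -0.02 -7.34 -3.16 2.42 45;-0.01 0.023 -0.02 -7.34 -3.16 2.42 45'; python3 -m creep '-0.001 0 -0.04 0 0 0 45;-0.001 0 -0.045 0 0 0 45;-0.001 0 -0.043 0 0 0 45;0 0 0 0 0 0 45;0 0 0 0 0 0 45'
python3 - <<'E'
from h import *
s=env.get_state(); print(s["tcp_pos"],s["eef_rot"],s["qpos"].round(2),s["clock"])
G=np.r_[.473,.2042,.1017]; u,l,o=axes(119.55)
R=Ro.from_euler("xyz",s["eef_rot"]); T=Ro.from_matrix(np.c_[np.cross(o,-u),o,-u])
print("shift to grasp",(G-s["tcp_pos"]).round(4),"turn",(T*R.inv()).as_rotvec(degrees=True).round(2))
p,W=shot("wrist","w3")
E
```

```text
clock: 3.75
tcp_pos: [0.4554, 0.2461, 0.2833]
eef_rot: [2.441, -0.0, 0.519]
contact_force: [0.8, 0.2, 0.2]
width: 0.452
grip_force: 0.0
clock: 4.38
tcp_pos: [0.4526, 0.2453, 0.1567]
eef_rot: [2.445, 0.001, 0.518]
contact_force: [-0.3, 0.1, 0.5]
width: 0.451
grip_force: 0.0
[0.45263796 0.24526186 0.15672139] [2.44483494e+00 6.92373351e-04 5.17557229e-01] [-1.03  0.86  0.13  1.93  0.76  0.83 -2.64] 4.375
shift to grasp [ 0.0204 -0.0411 -0.055 ] turn [-0.06 -0.08 -0.1 ]
```

View pics/w3.png

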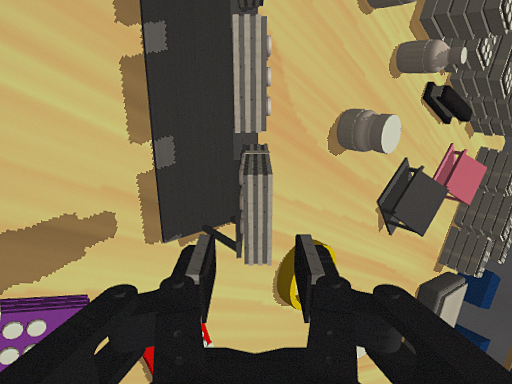

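The bundle's upper end, at about px (257,200), is centred between the jaws. Joint 7 is at -2.64, close to its limit, but the approach should ease it. I'll go one row first and check.

```bash
python3 -m creep '0.007 -0.014 -0.018 0 0 0 45;0 0 0 0 0 0 45'
python3 - <<'E'
from h import *
s=env.get_state(); print(s["tcp_pos"],s["eef_rot"],s["qpos"].round(3),s["clock"])
E
```

```text
clock: 4.68
tcp_pos: [0.4593, 0.2305, 0.1386]
eef_rot: [2.445, 0.001, 0.516]
contact_force: [0.3, 0.3, -1.1]
width: 0.451
grip_force: 0.0
[0.45930027 0.2304786  0.13858082] [2.44467500e+00 1.36974004e-03 5.16369335e-01] [-1.036  0.895  0.185  1.956  0.768  0.75  -2.642] 4.675
```

```bash
python3 -m creep '0.007 -0.013 -0.018 0 0 0 45;0.007 -0.0135 -0.019 0 0 0 45;0 0 0 0 0 0 45'
python3 - <<'E'
from h import *
s=env.get_state(); print(s["tcp_pos"],s["eef_rot"],s["qpos"].round(3),s["clock"])
p,W=shot("wrist","w4")
G=np.r_[.473,.2042,.1017]; u,l,o=axes(119.55); e=G-s["tcp_pos"]; print("left (u,l,o)",[(e@a).round(4) for a in (u,l,o)])
E
```

```text
clock: 5.05
tcp_pos: [0.4728, 0.2047, 0.1009]
eef_rot: [2.445, 0.002, 0.518]
contact_force: [-0.5, 0.1, 1.0]
width: 0.45
grip_force: 0.0
[0.47278651 0.20472856 0.10089301] [2.44451399 0.00246297 0.51769598] [-1.052  0.979  0.299  1.991  0.782  0.593 -2.644] 5.05
left (u,l,o) [np.float64(0.0003), np.float64(0.0001), np.float64(0.001)]
```

View pics/w4.png

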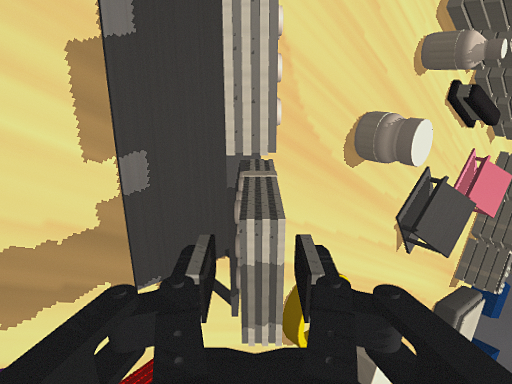

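The upper end face, at px (264,280), sits between the pads and is centred across them. Closing with 40 N.

```bash
python3 -m creep '0 0 0 0 0 0 0;0 0 0 0 0 0 0;0 0 0 0 0 0 0;0 0 0 0 0 0 0;0 0 0 0 0 0 0' 40; python3 -m creep '0 0 0.01 0 0 0 0;0 0 0.02 0 0 0 0;0 0 0 0 0 0 0'
python3 - <<'E'
from h import *
s=env.get_state(); print(s["tcp_pos"],s["eef_rot"],s["qpos"].round(3),s["clock"],s["width"],s["grip_force"],s["contact_force"])
E
```

```text
clock: 5.72
tcp_pos: [0.474, 0.2045, 0.1032]
eef_rot: [2.441, -0.0, 0.518]
contact_force: [1.0, -0.3, 8.4]
width: 0.203
grip_force: 44.5
clock: 6.1
tcp_pos: [0.473, 0.2066, 0.1315]
eef_rot: [2.448, -0.001, 0.519]
contact_force: [-0.6, 0.4, -0.9]
width: 0.201
grip_force: 43.4
[0.47298507 0.20660512 0.1315107 ] [ 2.44817786e+00 -1.04236400e-03  5.19488586e-01] [-1.045  0.916  0.284  1.989  0.761  0.645 -2.597] 6.1 0.20095585474638367 43.44394147396088 [-0.58261623  0.44584433 -0.93661869]
```

```bash
python3 -m creep '0 -0.01 0.03 0 0 0 0;0 -0.02 0.045 0 0 0 0;0 -0.02 0.045 0 0 0 0;0.005 -0.02 0.03 8.23 0.47 -4.35 0;0.009 -0.035 0 8.23 0.47 -4.35 0'; python3 -m creep '0.009 -0.04 0 8.23 0.47 -4.35 0;0.009 -0.04 0 8.23 0.47 -4.35 0;0.009 -0.04 0 8.23 0.47 -4.35 0;0.009 -0.04 0 8.23 0.47 -4.35 0;0.009 -0.04 0 8.23 0.47 -4.35 0'; python3 -m creep '0.009 -0.04 0 8.23 0.47 -4.35 0;0.009 -0.04 0 8.23 0.47 -4.35 0;0.009 -0.04 0 8.23 0.47 -4.35 0;0 -0.03 0 0 0 0 0;0 0 0 0 0 0 0'
python3 - <<'E'
from h import *
s=env.get_state(); print(s["tcp_pos"],s["eef_rot"],s["qpos"].round(2),s["clock"],s["width"],s["grip_force"])
u,l,o=axes(-113); R=Ro.from_euler("xyz",s["eef_rot"]); T=Ro.from_matrix(np.c_[np.cross(-o,-u),-o,-u])
G=np.r_[.5815,-.2041,.0675]+.044*u-.002*o; P=G+.05*u+.008*o; print("G",G,"to pre",(P-s["tcp_pos"]).round(4),"turn",(T*R.inv()).as_rotvec(degrees=True).round(2),u,o)
p,W=shot("wrist","w5"); p,W=shot("top","t5"); p,W=shot("side","s5")
E
```

```text
clock: 6.72
tcp_pos: [0.4881, 0.1027, 0.2821]
eef_rot: [2.719, -0.112, 0.354]
contact_force: [0.8, -0.8, -1.8]
width: 0.207
grip_force: 43.4
clock: 7.35
tcp_pos: [0.5262, -0.0771, 0.278]
eef_rot: [-2.925, -0.144, -0.082]
contact_force: [0.4, 0.6, -2.0]
width: 0.205
grip_force: 43.3
clock: 7.98
tcp_pos: [0.5523, -0.2313, 0.2758]
eef_rot: [-2.516, -0.026, -0.355]
contact_force: [-0.3, 0.7, -1.4]
width: 0.2
grip_force: 43.4
[ 0.55225709 -0.2313336   0.27584777] [-2.51611072 -0.0255295  -0.35491689] [ 0.88  0.77 -0.48  1.59 -0.37  0.96 -1.18] 7.975 0.1995189359161423 43.42953085899353
G [ 0.56984683 -0.23155314  0.099918  ] to pre [ 0.0074 -0.0242 -0.1325] turn [ 4.42 -0.18 -2.61] [-0.25124012 -0.59188462  0.766     ] [0.29930004 0.70510672 0.643     ]
```

View pics/w5.png

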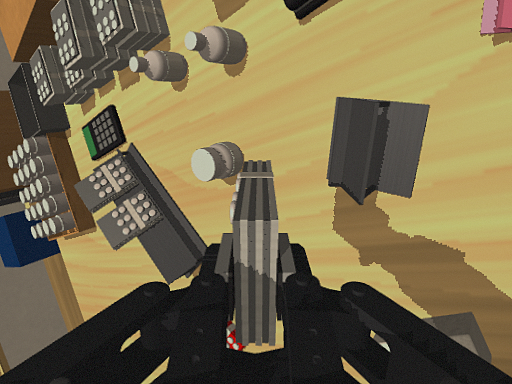

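The bundle is held straight, with its domes on the left at px (235,205), and the other two bundles remain on the feed stand. The check stand is at (375,150), so I'll refine its fit from here.

Run:
```python
from h import *
W=np.load("w5.npz")["W"]
Q=W[85:210,320:435].reshape(-1,3); Q=Q[np.isfinite(Q).all(1)&(Q[:,2]>.024)]
print(len(Q),np.percentile(Q,[1,50,99],axis=0).round(3))
# estimate yaw from several fits
for s in range(3):
    I,n,yaw=slope(Q,seed=s); u,l,o=axes(yaw); r=cv2.minAreaRect(np.c_[I@u,I@l].astype(np.float32))
    print(len(I),n.round(3),round(yaw,2),r)
top=np.percentile(I@u,99.5); V=top*u+r[0][1]*l+np.median(I@o)*o
x=np.r_[np.cos(np.radians(yaw)),np.sin(np.radians(yaw)),0]
print("seated",V-.058*u+.0237*x+[0,0,.0454])
# bundle in hand: points near the TCP
st=env.get_state(); R=Ro.from_euler("xyz",st["eef_rot"]).as_matrix()
L=(W.reshape(-1,3)-st["tcp_pos"])@R; k=np.isfinite(L).all(1)&(abs(L[:,0])<.05)&(abs(L[:,1])<.013)&(L[:,2]>-.02)&(L[:,2]<.12)
L=L[k]; print(len(L),np.percentile(L,[1,50,99],axis=0).round(4))
E=L[(L[:,2]<.01)]; print("end face",np.percentile(E,[2,50,98],axis=0).round(4))
S=L[(L[:,2]>.03)]; 
for a,b in ((.03,.05),(.05,.07),(.07,.1)):
    t=S[(S[:,2]>a)&(S[:,2]<b)]; print(a,len(t),np.percentile(t,[2,50,98],axis=0).round(4).tolist() if len(t) else "")
```

```text
3365 [[ 0.533 -0.235  0.024]
 [ 0.587 -0.198  0.042]
 [ 0.636 -0.156  0.066]]
2330 [0.287 0.697 0.657] -112.35 ((0.010477311909198761, 0.6152437925338745), (0.058627840131521225, 0.0998818501830101), 0.08671744167804718)
2317 [0.286 0.698 0.657] -112.31 ((0.011020326986908913, 0.6152733564376831), (0.058181282132864, 0.09988152235746384), 0.05693913623690605)
2314 [0.289 0.698 0.655] -112.48 ((0.009851684793829918, 0.615156352519989), (0.0580834299325943, 0.09994465857744217), 0.25002703070640564)
seated [ 0.58104298 -0.20468982  0.06766472]
8445 [[-0.0318 -0.0118 -0.0163]
 [ 0.0118  0.0029 -0.0036]
 [ 0.0295  0.0128  0.0845]]
end face [[-0.0312 -0.0101 -0.0157]
 [ 0.0067  0.0028 -0.004 ]
 [ 0.0286  0.0126  0.0071]]
0.03 432 [[0.0209, -0.007, 0.0303], [0.0283, 0.0034, 0.0396], [0.0292, 0.0126, 0.0495]]
0.05 327 [[0.018, -0.007, 0.0503], [0.0292, 0.0034, 0.0573], [0.0299, 0.0125, 0.0695]]
0.07 258 [[0.0216, -0.0066, 0.0702], [0.0287, 0.0045, 0.0815], [0.0296, 0.0126, 0.0941]]
```

```bash
cat > t.py <<'E'
from h import *
def rel():
    s=env.get_state(); u,l,o=axes(-112.5); R=Ro.from_euler("xyz",s["eef_rot"]); T=Ro.from_matrix(np.c_[np.cross(-o,-u),-o,-u])
    G=np.r_[.581,-.2045,.0675]+.0445*u-.002*o
    e=s["tcp_pos"]-G; f=np.array(s["contact_force"]); lm=lambda v:[round(float(v@a),4) for a in (u,l,o)]
    print("TCP above seat (u,l,o)",lm(e),"force",lm(f),"turn",(T*R.inv()).as_rotvec(degrees=True).round(2),"clk",s["clock"],"w",s["width"],s["qpos"].round(2)); print("u",u.round(3),"o",o.round(3))
    for a,b in ((.05,.01),(.02,.006),(.004,.006)): print((a,b),(G+a*u+b*o-s["tcp_pos"]).round(4))
rel()
E
python3 t.py
```

```text
TCP above seat (u,l,o) [0.1358, -0.0181, 0.1142] force [-1.199, 0.1399, -0.2364] turn [ 4.27 -0.06 -2.61] clk 8.125 w 0.19966093804148674 [ 0.87  0.76 -0.48  1.59 -0.37  0.96 -1.18]
u [-0.246 -0.594  0.766] o [0.293 0.708 0.643]
(0.05, 0.01) [ 0.0073 -0.0297 -0.1327]
(0.02, 0.006) [ 0.0135 -0.0147 -0.1583]
(0.004, 0.006) [ 0.0174 -0.0052 -0.1705]
```

```bash
python3 -m creep '0.002 -0.01 -0.02 2.14 -0.03 -1.3 0;0.002 -0.01 -0.035 2.14 -0.03 -1.3 0;0.002 -0.007 -0.035 0 0 0 0;0.0013 -0.0027 -0.0327 0 0 0 0;0 0 0 0 0 0 0'; python3 -m creep '0 0 -0.01 0 0 0 0;0 0 0 0 0 0 0;0 0 0 0 0 0 0'; python3 t.py
python3 - <<'E'
from h import *
shot("side","s6"); p,W=shot("wrist","w6")
E
```

```text
clock: 8.75
tcp_pos: [0.5591, -0.2547, 0.1532]
eef_rot: [-2.443, 0.004, -0.392]
contact_force: [0.2, 0.9, -0.1]
width: 0.2
grip_force: 43.4
clock: 9.12
tcp_pos: [0.5607, -0.2569, 0.146]
eef_rot: [-2.445, -0.002, -0.395]
contact_force: [-0.1, 0.2, -1.2]
width: 0.205
grip_force: 43.5
TCP above seat (u,l,o) [0.0517, 0.0013, 0.0094] force [-1.0136, -0.1577, -0.7106] turn [0.12 0.08 0.11] clk 9.125 w 0.2047426126084193 [ 0.92  1.   -0.49  1.58 -0.38  0.82 -1.07]
u [-0.246 -0.594  0.766] o [0.293 0.708 0.643]
(0.05, 0.01) [-0.0006  0.0019 -0.0009]
(0.02, 0.006) [ 0.0056  0.0169 -0.0265]
(0.004, 0.006) [ 0.0095  0.0264 -0.0387]
```

View pics/w6.png

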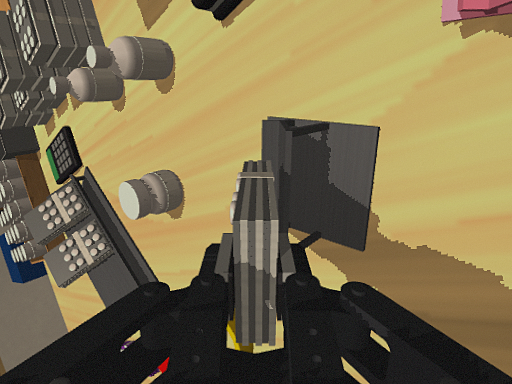

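The bundle at px (257,250) runs parallel to the plate's top edge, just outside it, with the domes facing away from the plate. Now I lower it along the slope.

```bash
python3 -m creep '0.0028 0.0085 -0.013 0 0 0 0;0.0028 0.0084 -0.0135 0 0 0 0;0.002 0.0045 -0.006 0 0 0 0;0.002 0.0045 -0.006 0 0 0 0;0 0 0 0 0 0 0'; python3 -m creep '0 0 0 0 0 0 0'; python3 t.py
```

```text
clock: 9.85
tcp_pos: [0.5698, -0.2303, 0.106]
eef_rot: [-2.444, 0.0, -0.394]
contact_force: [0.5, -0.5, -0.2]
width: 0.204
grip_force: 43.5
clock: 9.98
tcp_pos: [0.57, -0.2314, 0.1066]
eef_rot: [-2.445, -0.001, -0.395]
contact_force: [-0.1, -0.4, -0.8]
width: 0.201
grip_force: 43.5
TCP above seat (u,l,o) [0.0041, 0.0001, 0.0049] force [-0.3602, 0.0861, -0.8407] turn [0.1  0.03 0.15] clk 9.975 w 0.2012467691847109 [ 0.89  1.05 -0.5   1.61 -0.39  0.73 -1.05]
u [-0.246 -0.594  0.766] o [0.293 0.708 0.643]
(0.05, 0.01) [-0.0099 -0.0236  0.0384]
(0.02, 0.006) [-0.0037 -0.0086  0.0129]
(0.004, 0.006) [0.0002 0.0009 0.0006]
```

```bash
for i in 1; do python3 -m creep '-0.0006 -0.0014 -0.0013 0 0 0 0;0 0 0 0 0 0 0'; python3 t.py|head -1;  python3 -m creep '-0.0006 -0.0014 -0.0013 0 0 0 0;0 0 0 0 0 0 0'; python3 t.py|head -1; done
```

```text
clock: 10.22
tcp_pos: [0.5691, -0.233, 0.1051]
eef_rot: [-2.445, -0.001, -0.396]
contact_force: [-0.1, -0.2, -1.0]
width: 0.202
grip_force: 43.5
TCP above seat (u,l,o) [0.0042, -0.0001, 0.0026] force [-0.6334, 0.0316, -0.8637] turn [0.1  0.01 0.17] clk 10.225 w 0.20244457109781752 [ 0.89  1.05 -0.5   1.61 -0.39  0.73 -1.05]
clock: 10.48
tcp_pos: [0.5685, -0.234, 0.1037]
eef_rot: [-2.444, -0.0, -0.395]
contact_force: [-0.5, 0.7, -1.0]
width: 0.2
grip_force: 43.4
TCP above seat (u,l,o) [0.0039, -0.0002, 0.0007] force [-1.1025, -0.7201, -0.266] turn [ 0.07 -0.    0.15] clk 10.475 w 0.20022037358682004 [ 0.89  1.06 -0.49  1.61 -0.39  0.73 -1.05]
```

```bash
python3 -m creep '-0.0004 -0.001 -0.001 0 0 0 0;0 0 0 0 0 0 0' >/dev/null; python3 t.py|head -1;  python3 -m creep '0.0005 0.0012 -0.0015 0 0 0 0;0 0 0 0 0 0 0'>/dev/null; python3 t.py|head -1; python3 -m creep '0.0005 0.0012 -0.0015 0 0 0 0;0 0 0 0 0 0 0'>/dev/null; python3 t.py|head -1
```

```text
TCP above seat (u,l,o) [0.0036, -0.0002, 0.0003] force [-0.107, 0.9092, 2.4121] turn [0.   0.03 0.11] clk 10.725 w 0.19845081340564724 [ 0.89  1.06 -0.5   1.61 -0.39  0.73 -1.05]
TCP above seat (u,l,o) [0.0018, -0.0, -0.0001] force [2.4621, -0.1865, 2.5048] turn [0.06 0.03 0.13] clk 10.975 w 0.20185114120785239 [ 0.89  1.06 -0.5   1.61 -0.39  0.72 -1.05]
TCP above seat (u,l,o) [0.0017, 0.0001, -0.0005] force [13.701, -3.3194, 3.1009] turn [0.11 0.05 0.18] clk 11.225 w 0.2018374876813955 [ 0.89  1.06 -0.49  1.61 -0.39  0.72 -1.05]
```

The foot is on the lip (14 N) and the back is on the plate. I'll press in slightly, check, then release.

```bash
python3 -m creep '-0.0003 -0.0007 -0.0007 0 0 0 0;0 0 0 0 0 0 0' >/dev/null; python3 t.py|head -1; python3 -c "
from h import *
shot('wrist','w7')"; python3 -m creep '0 0 0 0 0 0 25;0 0 0 0 0 0 32;0 0 0 0 0 0 42;0 0 0 0 0 0 42;0 0 0 0 0 0 42'; python3 t.py|head -1; python3 -c "
from h import *
p,W=shot('wrist','w8')"
```

```text
TCP above seat (u,l,o) [0.0017, 0.0001, -0.0007] force [14.8942, -2.8608, 5.4207] turn [0.03 0.07 0.16] clk 11.475 w 0.20048109956246868 [ 0.89  1.06 -0.5   1.61 -0.39  0.72 -1.05]
clock: 12.15
tcp_pos: [0.5689, -0.233, 0.099]
eef_rot: [-2.444, -0.0, -0.395]
contact_force: [-0.3, 0.2, -0.4]
width: 0.424
grip_force: 0.0
TCP above seat (u,l,o) [-0.0005, -0.0003, -0.0015] force [-0.318, -0.3017, -0.1887] turn [ 0.06 -0.    0.12] clk 12.15 w 0.42359760227866566 [ 0.89  1.06 -0.5   1.61 -0.39  0.72 -1.05]
```

View pics/w8.png

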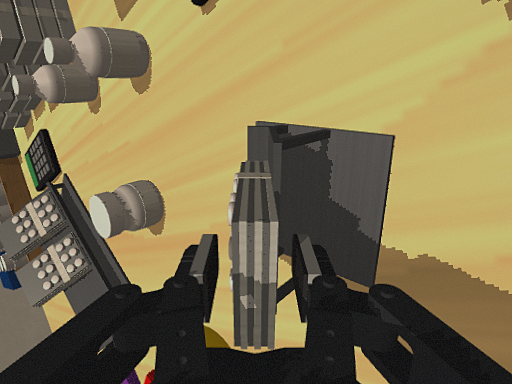

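The pads have opened clear of the bundle at px (255,260), which stayed flat against the plate. Now I retreat up the slope and check.

```bash
python3 -m creep '-0.003 -0.007 0.009 0 0 0 42;-0.007 -0.018 0.023 0 0 0 42;-0.01 -0.024 0.031 0 0 0 42;-0.01 -0.024 0.031 0 0 0 42;0 -0.02 0.04 0 0 0 42'; python3 -m creep '-0.01 -0.03 0.04 0 0 0 42;-0.01 -0.05 0.03 0 0 0 42;0 -0.05 0 0 0 0 42;0 0 0 0 0 0 42;0 0 0 0 0 0 42'>/dev/null; python3 t.py|head -1
python3 - <<'E'
from h import *
p1,W=shot("top","t9"); 
Q=W[140:200,285:345].reshape(-1,3); Q=Q[np.isfinite(Q).all(1)&(Q[:,2]>.03)&(Q[:,2]<.13)]
I,n,yaw=slope(Q); u,l,o=axes(-112.5); C=np.r_[.581,-.2045,.0675]
print(n.round(3),yaw,[np.percentile((I-C)@a,[1,50,99]).round(4) for a in (u,l,o)])
p2,_=shot("side","s9"); 
for c,t in (("top","bundle_turned"),("top","bundle_right1")): print(c,t,[(np.round(r["box"]),round(r["conf"],2)) for r in env.look_for(c,t)])
a=cv2.resize(p1[120:230,130:350],None,fx=3.4,fy=3.4,interpolation=cv2.INTER_CUBIC); a=a[:,:748]
b=cv2.resize(p2[130:280,90:310],(308,210)); a[-210:,:308]=b
cv2.imwrite("pics/fin.png",a)
E
```

```text
clock: 12.82
tcp_pos: [0.5372, -0.3282, 0.234]
eef_rot: [-2.446, 0.001, -0.397]
contact_force: [0.6, -0.2, -0.3]
width: 0.423
grip_force: 0.0
TCP above seat (u,l,o) [0.3004, 0.0385, -0.0422] force [0.853, 0.8491, -0.0219] turn [-0.01  0.    0.1 ] clk 13.45 w 0.4187520182922222 [ 1.06  0.97 -0.42  1.   -0.3   1.5  -1.13]
[0.26  0.731 0.631] -109.60475126206154 [array([-0.0464,  0.0095,  0.0507]), array([-0.0329, -0.0025,  0.0271]), array([0.0051, 0.0079, 0.0106])]
top bundle_turned [(array([143., 241., 176., 266.]), 0.76), (array([189., 238., 224., 274.]), 0.69), (array([306., 158., 335., 181.]), 0.65)]
top bundle_right1 [(array([161., 164., 196., 186.]), 0.77), (array([146., 142., 182., 162.]), 0.71), (array([292., 153., 331., 191.]), 0.53)]
```

View pics/fin.png

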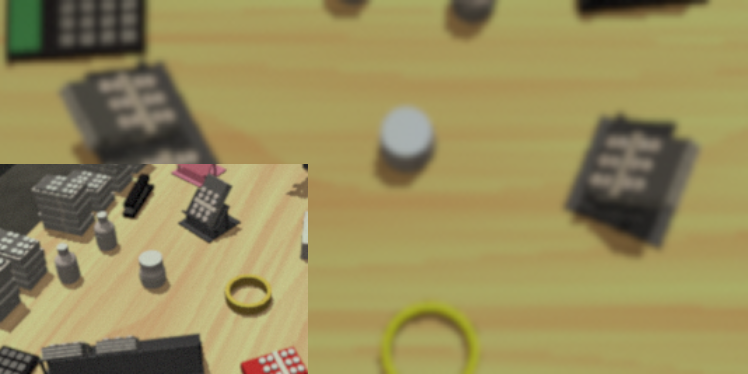

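The bundle sits flat and centred on the check stand, domes outward and up. Measured centre is within about 3 mm, and its foot is at about u = -46 to -50 mm, on the lip. The other two bundles haven't moved, and the gripper is clear.

```bash
python3 -c "
from workcell import env
print(env.hand_in())"
```

```text
the job is handed in; nothing more can be done
None
```

I turned the upside-down bundle over and set it on the dark check stand, flat on the slope with its foot on the lip, about 3 mm off centre and domes facing outward and up; the other two bundles stayed in place, and I handed the job in at about 14 s.

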